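# Make up the press load on the sprung weigh pan

### The arm

A 7-joint arm with a two-finger parallel gripper is mounted at the origin on the work surface. World frame = base frame: x ahead of the robot, y to its left, z up, the work surface at z = 0. Lengths are in mm, angles in rad, forces in N, time in s.
With the tool pointing down it reaches from about 400 to 850 mm from the base axis. Payload 4.4 kg.
Tool frame: the origin (TCP) lies midway between the tips of the shut fingers; the grasp point (between the pads) lies 19 mm behind it (bot.tcp_to_grasp is the distance from the TCP to the grasp point, in mm); z points along the fingers, y is the direction in which the jaws open and shut (so a half turn about z gives the same grasp; the last joint's range is limited). The gripper opens to 94 mm and grips with 3 to 60 N. Pads are 16 mm wide; open, the fingers measure 119 mm over their backs; the gripper's body (75 mm by 177 mm) begins 78 mm behind the grasp point.
Start: joints at [1.123, 0.628, 0.038, 1.517, -0.027, 0.996, -0.02], TCP at [242.213, -603.2, 205.478] pointing down, gripper open.
Joint ranges: [-3.06, 3.06], [-0.37, 2.12], [-1.25, 1.32], [0.18, 2.47], [-1.1, 4.24], [0.23, 1.98], [-2.94, 2.94]. Speed limits (rad/s): [2.57, 2.57, 3.14, 3.14, 3.14, 3.14, 3.14].

### API

Orientations are given as a rotation vector (axis times angle).
In Python, from rig import bot, eyes, ticket gives the robot as it stands.
- The arm moves only by the tool send_rows, never from a script. Its argument "motion" is a list of rows, each an object of numbers: "tx", "ty", "tz": the shift along the tool's x, y, z in mm; "rx", "ry", "rz": the turn, a rotation vector about the tool's x, y, z in degrees; "jaw": the gripper command: -1 is shut, 1 is fully open, values between are in proportion. A call has 1 to 5 rows; each row shifts and turns the commanded pose from where the row before left it, along the tool's axes as they then stand; what a row does not reach is not made up. A row lasts 1/8 s, in which the tool goes at most 62.5 mm and 10.7 degrees, less where a joint would pass 70% of its speed; a pose out of reach is approached as far as the arm can. A call is refused whole if a number of a shift passes 62.5 or a number of a turn 10.7, either way. A call with a gripper value outside its range is refused whole. The fingers move at their own pace and stop on an object; "squeeze" is the grip in N (left out, the last holds). Time passes only in rows, so rows that do not move let the fingers close. It gives the time, the measured TCP pose, the force and the opening at its end, in the units of the state.
- bot.sense(): the state, without advancing time (a new reading comes with each control period).
- eyes.grab_frame(name): name is "scene" or "top" or "wrist"; returns (picture, depth): 480x640x3 uint8, blue, green, red; 480x640 float32, mm along the optical axis (not along the pixel's ray), 0 where there is no reading.
- eyes.camera_info(name): a dict with "fx", "fy", "cx", "cy" (pixels), "T" (4x4, takes a point from camera to world coordinates). Camera axes: x right, y down, z forward; pixel columns grow to the right and rows downward; lengths in mm; the calibration is good to about 2 mm. A picture is of the moment at which its call begins: read the wrist's pose just before it. camera_info takes no time and is no camera call; for the wrist camera it gives the pose at the moment of the call.
- ticket.finish_job(): hands the job in, once; it reports no verdict.
Trained networks look in the newest picture that a camera, given by its name, has taken for a name from the list of things; names that differ only in an ending like _2 or _b are one class to them, and where a whole thing is asked for, a point or a joint stands for the part that bears it (a point fixed in the world has none). Each returns a list of dicts, best first, with "p" (0 to 1); they miss things now and then, are a little off and sometimes report something else, mostly with a low value. They report only what shows in the picture. A call takes as long as a camera call. They do not tell look-alikes from the thing itself.
- eyes.find_in(camera, query): "bbox" ([left, top, width, height] in pixels, round what is visible of it).
- eyes.outline_of(camera, query): "mask" (480x640 bool, what is visible of it) and "bbox" ([left, top, width, height] in pixels, round what is visible of it).
- eyes.tip_of(camera, query): "position" ([row, column] in pixels: a listed point, or the origin of a listed thing).
The state is a dict: "time_s": time; "joint_pos": joint angles; "joint_vel": joint speeds; "effort": joint torques, N m; "position": TCP position; "eef_rot": TCP orientation; "wrist_force": force on the tool from outside, world axes, zero at the start; "wrist_torque": the same for the moment, N m; "opening": finger opening in mm.
Only numpy, scipy, OpenCV 4.12 (cv2) and the standard library are available. Lean on these libraries where they do the work, as an engineer would, in place of code of your own. Each camera call takes 0.05 s, during which the arm holds its last target. There are 200 camera calls.

### The job

Make up the load for the tile press: thread the iron rings one at a time over the guide rod of the sprung weigh pan until the pan's pointer has sunk into the opening of the brass gauge window, then add no more. The rod stands off-centre, so feel for it with each ring, and let each down gently until the pan carries it: do not drop a ring, hit the rod hard or push the pan on to its bottom stop. Leave the gauge window as set, the spare rings lying flat on their bat and the jar, beaker and trimming tool where they are.

Things in the scene. Friction and masses are not known exactly. Their poses are not given: they have to be found in the camera images.
- ring1_mid (a point): thick round iron ring weight lying flat: outer diameter 56 mm, hole 22 mm, 20 mm tall, about 0.32 kg (each differs by up to 15 percent); the point is its centre, half-way up; its z axis is the hole's axis. The four rings start on a round wooden bat, 280 mm across and 12 mm thick, with about 110 mm or more between centres
- ring2_mid (a point): thick round iron ring weight lying flat: outer diameter 56 mm, hole 22 mm, 20 mm tall, about 0.32 kg (each differs by up to 15 percent); the point is its centre, half-way up; its z axis is the hole's axis
- ring3_mid (a point): thick round iron ring weight lying flat: outer diameter 56 mm, hole 22 mm, 20 mm tall, about 0.32 kg (each differs by up to 15 percent); the point is its centre, half-way up; its z axis is the hole's axis
- ring4_mid (a point): thick round iron ring weight lying flat: outer diameter 56 mm, hole 22 mm, 20 mm tall, about 0.32 kg (each differs by up to 15 percent); the point is its centre, half-way up; its z axis is the hole's axis
- scale: sprung weigh pan on a steel base 175 x 130 mm, with a round grey housing (84 mm across, up to 60 mm high) under the pan; fixed. Origin on the table, on the pan's centre line; its x axis points from the pan to the gauge window
- scale_axis (a point): point on the pan's centre line, 160 mm above the table, level with the top end of the upright steel guide rod (16 mm diameter, top edge bevelled 1 mm). The rod sits eccentrically: it is upright but stands 7 mm to one side of this point, towards a side that differs every time and is not reported, so it must be felt for with the ring's hole. Neither moves with the pan
- pan (a joint): how far the sprung round pan (aluminium, flat, 104 mm across) has sunk, in m: about 0.002 when empty, 0.050 on its bottom stop. The pan's top face, on which the rings are stacked, is 120 mm above the table minus this value. The spring gives way about 3.2 mm per newton, so one ring sinks it 8.5 to 11.5 mm
- pointer (a point): tip of the flat steel pointer (3 mm thick) on the rim of the pan, 73 mm from its centre; it sinks with the pan. The point is at mid-thickness, 4 mm below the pan's top face
- mark (a point): centre of the opening of the brass gauge window, a small upright frame 28 mm tall on two thin posts beside the pan, just outside the pointer's tip. The opening is 14 mm tall (7 mm above and below this point) and 24 mm wide. It is set at a different height every time and must stay where it is
- jar: low lidded clay jar, 98 mm across, 85 mm tall, standing on the table; bystander; origin at the centre of its underside
- beaker: white ceramic beaker, 72 mm across, 85 mm tall, standing on the table; bystander; origin at the centre of its underside
- trimmer: loop trimming tool with wooden handle, 150 mm long, 16 mm thick, lying on the table; bystander; origin near its middle, on the table
There are look-alikes about, which are no part of the job. What is shaped like the part that bears ring4_mid but turquoise is not meant.

How it is judged:
By the outcome, as a careful person would: the job done as asked, in the order asked, and still so for the second after the job is handed in, with the robot touching nothing.
It also fails if it takes over 72 s, if anything falls off the work surface, if the arm or the gripper's body presses on something with over 40 N, if the wrist force passes 120 N, or if a joint passes its speed limit or range.

## Working session

There is one attempt and no reset: what is moved stays moved. The work goes in short steps, Python scripts to look and compute and a tool call to move; the robot and the scene stay as the last step left them, time stands still between calls to the robot, and variables do not carry over. Pictures are saved under pics/ and viewed, about 8 in all and at most 12, crops included, and the job is handed in when it is done.

Besides the shell and the picture viewer there is one more tool, called after "Emit:" as name(argument=value, ...) on one line, values as JSON. send_rows: Moves the arm, as the interface text tells. Its arguments: {"type":"object","properties":{"motion":{"type":"array"},"squeeze":{"type":"number"}},"required":["motion"]}

```bash
ls; mkdir -p pics
cat > h.py <<'E'
import numpy as np, cv2
from rig import bot, eyes, ticket
from scipy.spatial.transform import Rotation as R
def world(info,u,v,d):
    p=np.array([(u-info['cx'])/info['fx']*d,(v-info['cy'])/info['fy']*d,d,1]); return (info['T']@p)[:3]
def cloud(info,dep):
    v,u=np.mgrid[:480,:640]; d=dep
    P=np.stack([(u-info['cx'])/info['fx']*d,(v-info['cy'])/info['fy']*d,d,np.ones_like(d)],-1)
    return (P@info['T'].T)[...,:3]
E
python3 - <<'E'
from h import *
s=bot.sense(); print({k:np.round(v,3) for k,v in s.items()}, bot.tcp_to_grasp)
ims=[]
for c in ['scene','top']:
    im,d=eyes.grab_frame(c); i=eyes.camera_info(c); C=cloud(i,d); ims.append(im)
    np.savez(f'{c}.npz',im=im,d=d)
    print(c,np.round(i['T'],2).tolist(),i['fx'])
    for q in ['ring1_mid','scale','scale_axis','pointer','mark','jar','beaker','trimmer']:
        for r in eyes.tip_of(c,q):
            v,u=r['position']; v0,u0=int(np.clip(round(v),0,479)),int(np.clip(round(u),0,639)); print(q,round(r['p'],2),np.round([u,v]),np.round(C[v0,u0]) )
cv2.imwrite('pics/a.png',cv2.resize(np.vstack(ims),(600,900))[:, :][:450]); cv2.imwrite('pics/a_scene.png',ims[0]); cv2.imwrite('pics/a_top.png',ims[1])
E
```

```text
pics
{'time_s': np.float64(0.0), 'joint_pos': array([ 1.123,  0.629,  0.038,  1.518, -0.027,  0.996, -0.02 ]), 'joint_vel': array([-0.002,  0.001,  0.001,  0.   ,  0.002,  0.001,  0.   ]), 'effort': array([ 0.0000e+00, -5.4973e+01,  1.1430e+00, -1.8664e+01, -5.2000e-02,
        2.4000e-02,  0.0000e+00]), 'position': array([ 241.962, -602.574,  204.571]), 'eef_rot': array([-3.083e+00, -5.960e-01,  1.000e-03]), 'wrist_force': array([-0.671,  0.085, -0.289]), 'wrist_torque': array([ 0.029, -0.017,  0.01 ]), 'opening': np.float64(93.967)} 18.8
scene [[-0.05, 0.82, -0.56, 1307.01], [1.0, 0.05, -0.02, 56.89], [0.01, -0.56, -0.83, 1259.8], [0.0, 0.0, 0.0, 1.0]] 609.5466217682084
ring1_mid 0.65 [410. 275.] [556. 253.  11.]
ring1_mid 0.27 [236. 254.] [ 551. -159.   58.]
scale 0.82 [237. 252.] [ 547. -157.   60.]
scale 0.27 [478. 255.] [517. 408.  54.]
scale_axis 0.56 [229. 214.] [ 479. -179.  116.]
pointer 0.86 [234. 255.] [ 594. -151.  122.]
mark 0.68 [230. 264.] [ 593. -165.   80.]
mark 0.52 [231. 214.] [ 479. -174.  116.]
jar 0.6 [479. 253.] [521. 407.  68.]
jar 0.59 [326. 344.] [747.  61.  15.]
beaker 0.88 [128. 257.] [ 567. -412.   46.]
trimmer 0.59 [328. 346.] [748.  66.   9.]
top [[0.03, -0.99, 0.16, 370.48], [-1.0, -0.03, -0.02, 17.81], [0.03, -0.15, -0.99, 1060.8], [0.0, 0.0, 0.0, 1.0]] 433.78542154521836
ring1_mid 0.31 [225. 272.] [445. 222.  13.]
scale 0.85 [386. 248.] [ 500. -147.  121.]
scale_axis 0.79 [399. 238.] [ 517. -168.  158.]
pointer 0.78 [390. 210.] [ 586. -156.  118.]
mark 0.49 [389. 210.] [ 590. -157.   99.]
mark 0.37 [224. 274.] [440. 224.  14.]
jar 0.74 [142. 258.] [466. 398.  76.]
jar 0.18 [386. 248.] [ 500. -147.  121.]
beaker 0.91 [489. 245.] [ 521. -397.   69.]
trimmer 0.9 [297. 159.] [733.  60.  14.]
```

View pics/a_scene.png

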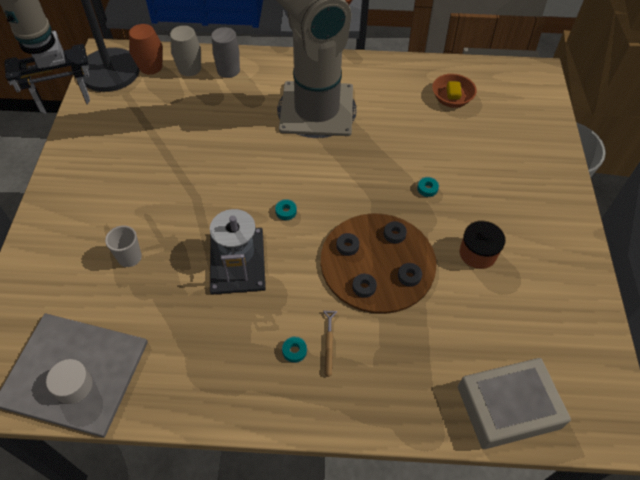

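View pics/a_top.png

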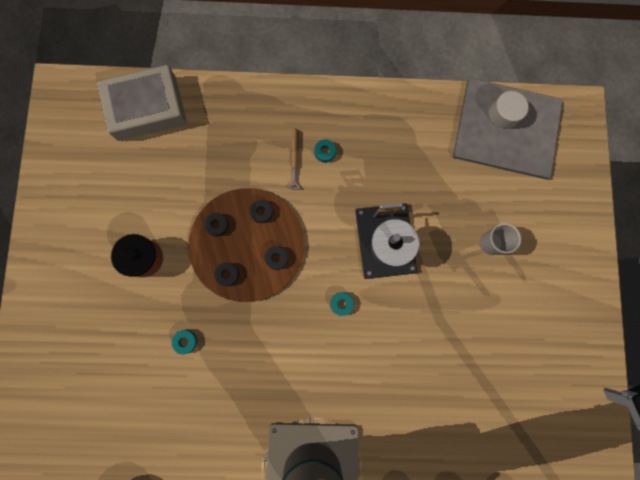

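Both views show the four dark rings on the bat, at top-view pixels (217,225), (262,211), (277,258) and (227,274). The scale is at (395,242) with the gauge on its far side. The turquoise look-alikes lie off the bat.

Run:
```python
from h import *
from scipy import optimize
def circ(P):
    f=lambda q:np.hypot(P[:,0]-q[0],P[:,1]-q[1])-q[2]
    r=optimize.least_squares(f,[*P.mean(0)[:2],20],loss='soft_l1'); return r.x
for c in ['scene','top']:
    z=np.load(c+'.npz'); i=eyes.camera_info(c); C=cloud(i,z['d'].astype(float)); ok=z['d']>0
    X,Y,Z=C[...,0],C[...,1],C[...,2]
    gray=z['im'].max(2)
    m=ok&(gray<75)&(Z>20)&(Z<45)&(X>380)&(X<720)&(Y>60)&(Y<350)
    n,l,st,ce=cv2.connectedComponentsWithStats(m.astype(np.uint8))
    print(c)
    for k in range(1,n):
        if st[k,4]<40: continue
        P=C[l==k]; T=P[P[:,2]>np.percentile(P[:,2],60)-3]
        h,_=cv2.findContours((l==k).astype(np.uint8),cv2.RETR_EXTERNAL,cv2.CHAIN_APPROX_NONE)
        print('ring',st[k,4],np.round(ce[k]),'topz',np.median(T[:,2]).round(1),'ctr mean',T.mean(0).round(1),'bbox mid',((T.min(0)+T.max(0))/2).round(1),(T.max(0)-T.min(0)).round(1))
    box=ok&(X>400)&(X<650)&(Y>-260)&(Y<-80)
    for lo,hi,nm in [(110,126,'pan'),(140,175,'rod')]:
        P=C[box&(Z>lo)&(Z<hi)]
        if len(P): print(nm,len(P),P.mean(0).round(1),P.min(0).round(1),P.max(0).round(1),((P.min(0)+P.max(0))/2).round(1), np.median(P[:,2]).round(1))
    b=ok&(Z>2)&(Z<15)&box; P=C[b]; print('base',P.min(0),P.max(0))
    print('bat',np.median(Z[ok&(Z>5)&(Z<20)&(np.hypot(X-500,Y-190)<120)]))
print(np.round(eyes.camera_info('wrist')['T'],2), eyes.camera_info('wrist')['fx'])
print(R.from_rotvec(bot.sense()['eef_rot']).as_matrix().round(3))
im=np.load('scene.npz')['im'][190:310,180:300]; im2=np.load('top.npz')['im'][190:290,345:445]
cv2.imwrite('pics/b.png',np.hstack([cv2.resize(im,(400,400),interpolation=cv2.INTER_CUBIC),cv2.resize(im2,(400,400),interpolation=cv2.INTER_CUBIC)]))
```

```text
scene
ring 348 [395. 231.] topz 31.3 ctr mean [442.7 216.4  31.5] bbox mid [441.7 217.5  33.6] [56.7 54.4 11.3]
ring 346 [347. 243.] topz 31.2 ctr mean [485.  101.4  31.5] bbox mid [484.9 101.6  32.9] [57.2 51.1  9.7]
ring 385 [410. 273.] topz 31.6 ctr mean [562.1 249.9  31.7] bbox mid [561.5 249.2  33.4] [55.6 53.6 10.4]
ring 396 [364. 284.] topz 31.5 ctr mean [597.3 143.4  31.7] bbox mid [597.3 143.7  33.6] [58.3 53.4 10.4]
pan 1372 [ 525.2 -165.2  117. ] [ 461.6 -218.   110. ] [ 605.4 -114.7  126. ] [ 533.5 -166.3  118. ] 116.8
rod 64 [ 521.9 -160.5  153.5] [ 511.3 -169.   140.2] [ 529.6 -152.5  161.8] [ 520.4 -160.8  151. ] 155.3
base [ 400.03513388 -259.50056239    2.00019555] [649.38666809 -80.10563914  14.99594489]
bat 11.21306142895503
top
ring 382 [261. 211.] topz 33.5 ctr mean [593.9 142.3  33.5] bbox mid [593.9 142.3  34.7] [52.4 55.3  8.3]
ring 390 [215. 224.] topz 33.5 ctr mean [558.6 249.1  33.7] bbox mid [558.5 249.1  35.3] [52.1 53.9  9.4]
ring 372 [276. 257.] topz 33.8 ctr mean [481.3 100.8  33.9] bbox mid [482.1 101.1  35.1] [52.9 54.7  8.1]
ring 400 [226. 274.] topz 33.8 ctr mean [439.1 216.8  33.9] bbox mid [439.7 216.8  35.7] [54.3 54.7  9.7]
pan 1751 [ 518.3 -166.5  119.7] [ 462.8 -218.6  111.6] [ 601.5 -115.7  125.8] [ 532.1 -167.2  118.7] 119.6
rod 59 [ 517.4 -160.4  158. ] [ 510.5 -169.   141. ] [ 524.9 -154.1  165.4] [ 517.7 -161.5  153.2] 160.3
base [ 400.07939685 -259.9801553     2.00019034] [649.94215308 -80.05576338  14.99602081]
bat 13.467209971618331
[[ 3.7000e-01 -9.0000e-01 -2.4000e-01  3.1283e+02]
 [-9.3000e-01 -3.6000e-01 -1.0000e-01 -5.7561e+02]
 [ 0.0000e+00  2.6000e-01 -9.6000e-01  3.8382e+02]
 [ 0.0000e+00  0.0000e+00  0.0000e+00  1.0000e+00]] 382.50000265895886
[[ 0.928  0.373  0.   ]
 [ 0.373 -0.928 -0.   ]
 [ 0.     0.    -1.   ]]
```

View pics/b.png

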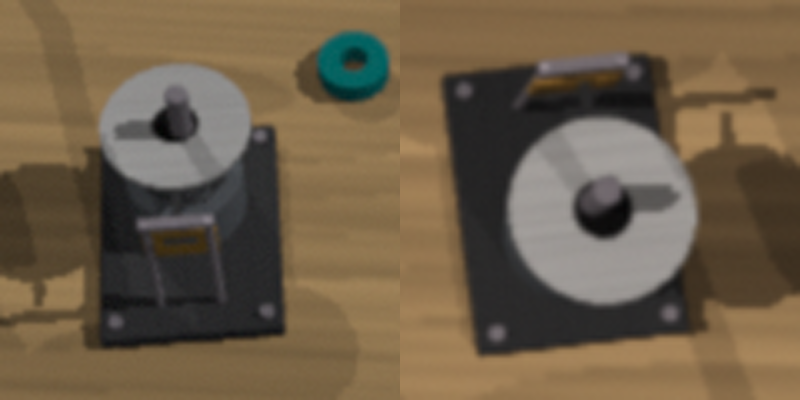

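The left crop (scene view) shows the gauge frame in front of the pan. The right crop (top view) shows the rod slightly to one side of the hole. From depth, the rod is near (518,-161) and the pan centre near (514,-167). I'll go over to the scale for a close look with the wrist camera.

Emit:
send_rows(motion=[{"rz":10.7,"tz":-15},{"rz":10.7,"tz":-15},{"rz":0.5,"tz":-15,"tx":35,"ty":-40},{"tx":38,"ty":-44},{"tx":38,"ty":-44}])

```text
$.motion[0]: bad value
```

Emit:
send_rows(motion=[{"tx":38,"ty":-44},{"tx":38,"ty":-44},{"tx":38,"ty":-44},{"tx":38,"ty":-44},{"tx":38,"ty":-44}])

```text
$.motion[0]: bad value
```

Emit:
send_rows(motion=[{"tx":38,"ty":-44},{"tx":38,"ty":-44,"ry":-8},{"ry":-10},{"ry":-10},{"ry":0}])

```text
$.motion[0]: bad value
```

Run:
```python
from h import *
s=bot.sense(); print(s['time_s'],s['position'].round(1),s['wrist_force'].round(2)); print(R.from_rotvec(s['eef_rot']).as_matrix().round(3))
i=eyes.camera_info('wrist'); im,d=eyes.grab_frame('wrist'); np.savez('w1.npz',im=im,d=d,T=i['T']); C=cloud(i,d.astype(float))
for q in ['scale','scale_axis','pointer','mark']:
    for r in eyes.tip_of('wrist',q):
        v,u=r['position']; a,b=int(np.clip(v,0,479)),int(np.clip(u,0,639)); print(q,round(r['p'],2),np.round([u,v]),C[a,b].round(1))
cv2.imwrite('pics/w1.png',im)
```

```text
0.9 [ 242.2 -603.2  205.5] [-0.69 -0.37  0.35]
[[ 0.928  0.373  0.   ]
 [ 0.373 -0.928 -0.   ]
 [ 0.     0.    -1.   ]]
```

View pics/w1.png

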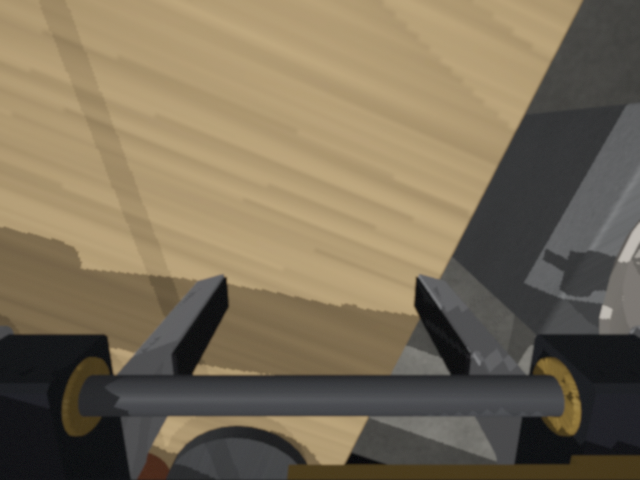

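The rows were refused, so the wrist picture shows only the start view: fingertips at about (222,280) and (418,280). I'll give every key in each row.

Emit:
send_rows(motion=[{"tx":0,"ty":0,"tz":-15,"rx":0,"ry":0,"rz":10.7,"jaw":1},{"tx":0,"ty":0,"tz":-15,"rx":0,"ry":0,"rz":10.7,"jaw":1},{"tx":35,"ty":-40,"tz":-15,"rx":0,"ry":0,"rz":0.5,"jaw":1},{"tx":38,"ty":-44,"tz":0,"rx":0,"ry":0,"rz":0,"jaw":1},{"tx":38,"ty":-44,"tz":0,"rx":0,"ry":0,"rz":0,"jaw":1}])

```text
time_s: 1.78
position: [354.1, -473.7, 250.8]
eef_rot: [3.141, -0.001, 0.001]
wrist_force: [0.6, -0.3, 0.4]
opening: 93.7
```

Emit:
send_rows(motion=[{"tx":38,"ty":-44,"tz":0,"rx":0,"ry":0,"rz":0,"jaw":1},{"tx":38,"ty":-44,"tz":0,"rx":0,"ry":0,"rz":0,"jaw":1},{"tx":38,"ty":-44,"tz":0,"rx":0,"ry":0,"rz":0,"jaw":1},{"tx":38,"ty":-44,"tz":0,"rx":0,"ry":0,"rz":0,"jaw":1},{"tx":38,"ty":-44,"tz":0,"rx":0,"ry":0,"rz":0,"jaw":1}])

```text
time_s: 2.4
position: [544.2, -253.5, 250.7]
eef_rot: [3.141, -0.001, 0.001]
wrist_force: [0.8, -0.1, -0.8]
opening: 94.3
```

Emit:
send_rows(motion=[{"tx":38,"ty":-44,"tz":0,"rx":0,"ry":0,"rz":0,"jaw":1},{"tx":38,"ty":-44,"tz":0,"rx":0,"ry":-8,"rz":0,"jaw":1},{"tx":0,"ty":0,"tz":0,"rx":0,"ry":-10,"rz":0,"jaw":1},{"tx":0,"ty":0,"tz":0,"rx":0,"ry":-10,"rz":0,"jaw":1},{"tx":0,"ty":0,"tz":0,"rx":0,"ry":0,"rz":0,"jaw":1}])

```text
time_s: 3.02
position: [619.6, -165.5, 242.4]
eef_rot: [-3.043, -0.004, 0.774]
wrist_force: [-0.0, 0.4, -1.3]
opening: 94.0
```

```bash
cat > look.py <<'E'
from h import *
import sys
n=sys.argv[1]; Q=sys.argv[2:]
s=bot.sense(); print(s['time_s'],s['position'].round(1),s['wrist_force'].round(2)); print(R.from_rotvec(s['eef_rot']).as_matrix().round(3).tolist())
i=eyes.camera_info('wrist'); im,d=eyes.grab_frame('wrist'); np.savez(n+'.npz',im=im,d=d,T=i['T'],s=s['position']); C=cloud(i,d.astype(float))
for q in Q:
    for r in eyes.tip_of('wrist',q):
        v,u=r['position']; a,b=int(np.clip(v,0,479)),int(np.clip(u,0,639)); print(q,round(r['p'],2),np.round([u,v]),C[a,b].round(1))
cv2.imwrite(f'pics/{n}.png',im)
E
python3 look.py w2 scale_axis pointer mark
```

```text
3.025 [ 619.6 -165.5  242.4] [-0.02  0.36 -1.32]
[[0.878, 0.002, -0.478], [0.003, -1.0, 0.001], [-0.478, -0.002, -0.878]]
scale_axis 0.97 [324. 293.] [ 3.141e+02 -1.721e+02  2.000e-01]
scale_axis 0.62 [ 11. 239.] [453.7 205.5  30.3]
pointer 0.69 [306. 188.] [ 595.5 -155.   121.1]
mark 0.87 [311. 170.] [ 555.9 -155.6   36.5]
```

View pics/w2.png

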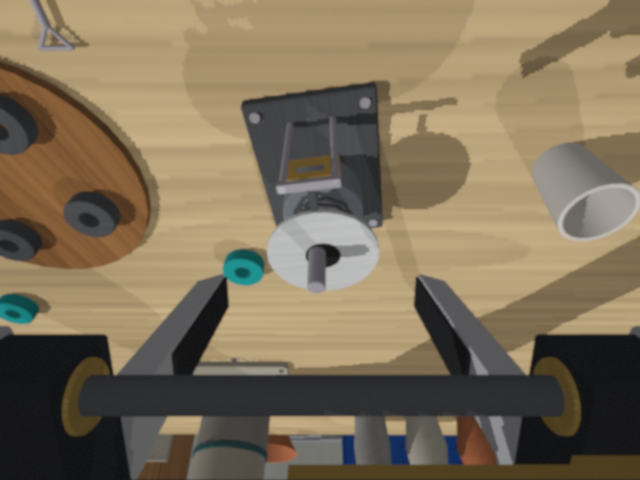

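The picture shows the pan at (323,250), the rod top at (317,285), the grey top bar of the gauge at (307,186) and the brass frame with its opening at (309,168). I'll measure the frame from its depth.

```bash
python3 - <<'E'
from h import *
z=np.load('w2.npz'); i=eyes.camera_info('wrist'); i['T']=z['T']; C=cloud(i,z['d'].astype(float)); im=z['im']
X,Y,Z=[C[...,k] for k in range(3)]
for v in range(150,216,2): print(v,[ (tuple(C[v,u].round().astype(int).tolist()),tuple(im[v,u].tolist())) for u in (296,310,322)])
P=C[(z['d']>0)&(Z>150)&(abs(X-518)<25)&(abs(Y+161)<25)]; print('rodtop',len(P),P.mean(0),P.min(0),P.max(0))
P=C[(z['d']>0)&(Z>113)&(Z<123)&(np.hypot(X-515,Y+166)<60)]; print('pan',P.mean(0),P.min(0),P.max(0))
E
python3 - <<'E'
import cv2
a=cv2.imread('pics/w2.png')[135:300,250:400]; cv2.imwrite('pics/w2c.png',cv2.resize(a,None,fx=3.6,fy=3.6,interpolation=cv2.INTER_CUBIC))
E
```

```text
150 [((566, -141, 15), (71, 69, 68)), ((567, -155, 16), (70, 67, 66)), ((565, -168, 14), (69, 68, 67))]
152 [((564, -141, 15), (71, 69, 68)), ((564, -155, 16), (71, 69, 68)), ((563, -168, 14), (68, 68, 67))]
154 [((561, -141, 15), (73, 71, 70)), ((561, -155, 14), (70, 68, 67)), ((561, -168, 14), (70, 70, 70))]
156 [((558, -140, 13), (70, 68, 68)), ((559, -155, 15), (66, 70, 72)), ((597, -167, 77), (53, 76, 89))]
158 [((556, -140, 15), (67, 72, 76)), ((595, -157, 78), (48, 78, 94)), ((597, -167, 80), (40, 80, 100))]
160 [((593, -145, 77), (46, 79, 97)), ((596, -157, 82), (40, 80, 100)), ((597, -167, 83), (38, 78, 98))]
162 [((593, -145, 81), (39, 79, 99)), ((595, -157, 83), (39, 78, 98)), ((594, -167, 82), (39, 78, 97))]
164 [((592, -145, 82), (38, 76, 97)), ((593, -157, 84), (42, 77, 97)), ((557, -168, 28), (52, 74, 87))]
166 [((590, -145, 82), (41, 76, 94)), ((556, -155, 30), (67, 76, 83)), ((558, -168, 33), (66, 68, 68))]
168 [((590, -145, 86), (55, 78, 91)), ((555, -155, 31), (78, 75, 72)), ((559, -168, 37), (65, 68, 69))]
170 [((548, -141, 25), (64, 79, 89)), ((556, -156, 37), (7
[... 2047 characters left out ...]
), (77, 74, 73)), ((570, -158, 115), (70, 68, 67)), ((537, -168, 74), (87, 84, 86))]
210 [((532, -142, 70), (73, 71, 70)), ((568, -158, 114), (90, 89, 88)), ((567, -168, 114), (103, 102, 102))]
212 [((529, -142, 71), (75, 73, 72)), ((567, -158, 116), (123, 123, 122)), ((568, -168, 117), (146, 146, 145))]
214 [((562, -145, 113), (102, 101, 100)), ((566, -158, 118), (172, 171, 171)), ((566, -168, 117), (182, 182, 181))]
rodtop 304 [ 523.51260965 -162.61860555  156.61551428] [ 513.96694664 -170.40033899  150.07524658] [ 529.89916341 -155.03644542  160.18954682]
pan [ 525.34703899 -168.70154127  116.80179276] [ 465.46641188 -219.72911161  113.03469582] [ 574.68070183 -116.66945713  122.94234803]
```

View pics/w2c.png

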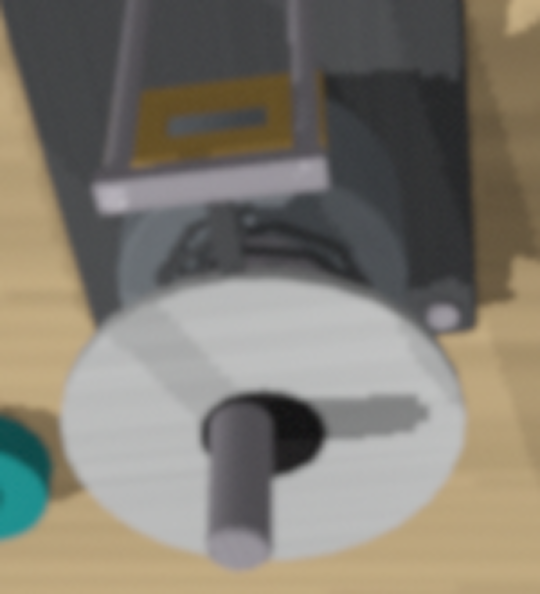

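The brass opening spans z≈84.5 to 98.5, so the mark is at about 92. The empty pointer is at about 114, so it needs to sink about 22 mm, which should be two rings. Next I'll go above the nearest ring.

Emit:
send_rows(motion=[{"tx":0,"ty":-45,"tz":0,"rx":0,"ry":10,"rz":0,"jaw":1},{"tx":0,"ty":-45,"tz":0,"rx":0,"ry":10,"rz":0,"jaw":1},{"tx":0,"ty":-45,"tz":0,"rx":0,"ry":8,"rz":0,"jaw":1},{"tx":-34,"ty":-33,"tz":40,"rx":0,"ry":0,"rz":0,"jaw":1},{"tx":-34,"ty":-33,"tz":40,"rx":0,"ry":0,"rz":0,"jaw":1}])

```text
time_s: 3.85
position: [550.3, 34.6, 174.5]
eef_rot: [-3.14, 0.002, -0.015]
wrist_force: [1.1, -0.2, -0.1]
opening: 93.9
```

Emit:
send_rows(motion=[{"tx":-34,"ty":-33,"tz":40,"rx":0,"ry":0,"rz":0,"jaw":1},{"tx":-34,"ty":-33,"tz":40,"rx":0,"ry":0,"rz":0,"jaw":1},{"tx":0,"ty":0,"tz":0,"rx":0,"ry":0,"rz":0,"jaw":1}])

```text
time_s: 4.22
position: [478.4, 102.0, 91.6]
eef_rot: [-3.14, -0.006, 0.003]
wrist_force: [-0.8, 0.6, 0.4]
opening: 94.2
```

```bash
python3 look.py w3 ring1_mid
cat > ringfit.py <<'E'
from h import *
import sys
from scipy import optimize
z=np.load(sys.argv[1]+'.npz'); cx,cy,zt,rad=map(float,sys.argv[2:6])  # blob near cx,cy, top z, outer radius
i=eyes.camera_info('wrist'); i['T']=z['T']; C=cloud(i,z['d'].astype(float)); X,Y,Z=[C[...,k] for k in range(3)]
m=(z['d']>0)&(abs(Z-zt)<4)&(np.hypot(X-cx,Y-cy)<rad*1.3)
print('medz',np.median(Z[m]),m.sum())
n,l,st,ce=cv2.connectedComponentsWithStats(m.astype(np.uint8)); k=1+np.argmax(st[1:,4]); m=l==k
cs,_=cv2.findContours(m.astype(np.uint8),cv2.RETR_EXTERNAL,cv2.CHAIN_APPROX_NONE); c=max(cs,key=len)[:,0]
P=C[c[:,1],c[:,0]]
f=lambda q:np.hypot(P[:,0]-q[0],P[:,1]-q[1])-q[2]
q=optimize.least_squares(f,[cx,cy,rad],loss='soft_l1').x
q2=optimize.least_squares(lambda a:np.hypot(P[:,0]-a[0],P[:,1]-a[1])-rad,[cx,cy],loss='soft_l1').x
print('circle',q.round(1),'fixedR',q2.round(1),'minus TCP',(q2-z['s'][:2]).round(1),'bbox',st[k])
E
python3 ringfit.py w3 483 101 32 28
```

```text
4.225 [478.4 102.   91.6] [-0.83  0.56  0.41]
[[1.0, 0.004, -0.002], [0.004, -1.0, 0.001], [-0.002, -0.002, -1.0]]
ring1_mid 0.7 [ 84. 125.] [559.7 256.4   9.8]
medz 30.971331201214326 4573
circle [484.1 100.6  27.2] fixedR [484.  100.6] minus TCP [ 5.6 -1.3] bbox [ 280  205   84   82 4573]
```

View pics/w3.png

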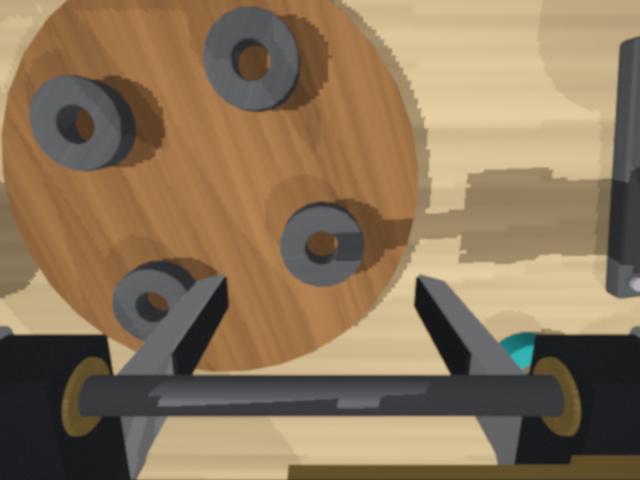

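The picture shows the ring to take at (322,244), between and just ahead of the fingertips. The fit puts it at (484,100.6) with its top at z≈31–32. I'll go down on it.

Emit:
send_rows(motion=[{"tx":5.5,"ty":1.3,"tz":40,"rx":0,"ry":0,"rz":0,"jaw":1},{"tx":0,"ty":0,"tz":25,"rx":0,"ry":0,"rz":0,"jaw":1},{"tx":0,"ty":0,"tz":0,"rx":0,"ry":0,"rz":0,"jaw":1}])

```text
time_s: 4.7
position: [490.0, 97.1, 26.4]
eef_rot: [3.141, -0.005, 0.003]
wrist_force: [-0.8, 0.1, -0.3]
opening: 94.0
```

Emit:
send_rows(motion=[{"tx":0,"ty":0,"tz":0,"rx":0,"ry":0,"rz":0,"jaw":1}])

```text
time_s: 4.82
position: [490.6, 98.1, 27.4]
eef_rot: [-3.141, 0.003, -0.006]
wrist_force: [-0.3, -0.1, 0.3]
opening: 94.5
```

```bash
python3 look.py w4; python3 ringfit.py w4 484 100.6 32 28
```

```text
4.825 [490.6  98.1  27.4] [-0.31 -0.09  0.26]
[[1.0, -0.002, 0.004], [-0.002, -1.0, 0.001], [0.004, -0.001, -1.0]]
medz 30.92529955881011 7590
circle [484.1 100.6  27.3] fixedR [484.  100.6] minus TCP [-6.7  2.5] bbox [ 259  253  111  104 7590]
```

Emit:
send_rows(motion=[{"tx":-6.6,"ty":-2.5,"tz":0,"rx":0,"ry":0,"rz":0,"jaw":1},{"tx":0,"ty":0,"tz":10,"rx":0,"ry":0,"rz":0,"jaw":1},{"tx":0,"ty":0,"tz":0,"rx":0,"ry":0,"rz":0,"jaw":1}])

```text
time_s: 5.25
position: [481.5, 101.3, 14.9]
eef_rot: [3.141, -0.0, -0.002]
wrist_force: [-0.8, -0.3, -0.2]
opening: 94.3
```

```bash
python3 look.py w5; python3 ringfit.py w5 484 100.6 32 28
```

```text
5.25 [481.5 101.3  14.9] [-0.79 -0.35 -0.22]
[[1.0, -0.0, -0.001], [-0.0, -1.0, -0.0], [-0.001, 0.0, -1.0]]
medz 30.929783217081265 8906
circle [484.1 100.6  27.3] fixedR [484.  100.6] minus TCP [ 2.5 -0.7] bbox [ 261  242  120  112 8906]
```

Run:
```python
from h import *
for k in range(4):
    s=bot.sense(); print(s['time_s'],s['position'].round(2),np.abs(s['joint_vel']).max().round(3)); eyes.grab_frame('wrist')
```

```text
5.3 [481.77 101.18  15.07] 0.005
5.35 [481.94 101.15  15.19] 0.005
5.4 [482.1  101.17  15.31] 0.004
5.45 [482.2  101.17  15.41] 0.003
```

Emit:
send_rows(motion=[{"tx":1,"ty":0,"tz":0,"rx":0,"ry":0,"rz":0,"jaw":-1},{"tx":0,"ty":0,"tz":0,"rx":0,"ry":0,"rz":0,"jaw":-1},{"tx":0,"ty":0,"tz":0,"rx":0,"ry":0,"rz":0,"jaw":-1},{"tx":0,"ty":0,"tz":0,"rx":0,"ry":0,"rz":0,"jaw":-1}], squeeze=40)

```text
time_s: 6.0
position: [483.1, 101.3, 15.5]
eef_rot: [-3.142, 0.001, -0.0]
wrist_force: [-0.7, 2.2, 1.1]
opening: 57.0
```

```bash
python3 look.py w6; python3 ringfit.py w6 484 100.6 32 28
```

```text
6.0 [483.1 101.3  15.5] [-0.69  2.22  1.07]
[[1.0, -0.0, 0.0], [-0.0, -1.0, 0.0], [0.0, -0.0, -1.0]]
medz 30.964114572256207 9188
circle [484.  100.5  27.3] fixedR [483.9 100.5] minus TCP [ 0.9 -0.7] bbox [ 261  245  119  111 8778]
```

Emit:
send_rows(motion=[{"tx":0,"ty":0,"tz":-15,"rx":0,"ry":0,"rz":0,"jaw":-1},{"tx":0,"ty":0,"tz":-45,"rx":0,"ry":0,"rz":0,"jaw":-1},{"tx":0,"ty":0,"tz":-45,"rx":0,"ry":0,"rz":0,"jaw":-1},{"tx":0,"ty":20,"tz":-45,"rx":0,"ry":0,"rz":0,"jaw":-1},{"tx":-3,"ty":40,"tz":-25,"rx":0,"ry":0,"rz":0,"jaw":-1}])

```text
time_s: 6.68
position: [481.0, 42.3, 193.5]
eef_rot: [-3.14, -0.005, -0.007]
wrist_force: [1.5, -0.8, -2.9]
opening: 55.7
```

Emit:
send_rows(motion=[{"tx":-3,"ty":45,"tz":0,"rx":0,"ry":0,"rz":0,"jaw":-1},{"tx":-3,"ty":45,"tz":0,"rx":0,"ry":0,"rz":0,"jaw":-1},{"tx":-3,"ty":45,"tz":0,"rx":0,"ry":0,"rz":0,"jaw":-1},{"tx":-3,"ty":40,"tz":0,"rx":0,"ry":0,"rz":0,"jaw":-1},{"tx":0,"ty":25,"tz":0,"rx":0,"ry":0,"rz":0,"jaw":-1}])

```text
time_s: 7.3
position: [466.7, -161.1, 191.2]
eef_rot: [3.141, -0.005, -0.001]
wrist_force: [0.9, 0.9, -2.9]
opening: 55.9
```

Emit:
send_rows(motion=[{"tx":0,"ty":0,"tz":0,"rx":0,"ry":0,"rz":0,"jaw":-1},{"tx":0,"ty":0,"tz":0,"rx":0,"ry":0,"rz":0,"jaw":-1}])

```text
time_s: 7.55
position: [467.7, -157.5, 190.7]
eef_rot: [-3.141, -0.001, 0.0]
wrist_force: [-0.6, 1.5, -3.5]
opening: 55.4
```

```bash
python3 look.py w7
cat > rodfit.py <<'E'
from h import *
import sys
z=np.load(sys.argv[1]+'.npz'); i=eyes.camera_info('wrist'); i['T']=z['T']; C=cloud(i,z['d'].astype(float)); X,Y,Z=[C[...,k] for k in range(3)]
box=(z['d']>0)&(abs(X-518)<22)&(abs(Y+161)<22)
top=box&(Z>157)&(Z<164); P=C[top]; print('rod top face',len(P),P[:,:2].mean(0).round(1),P.min(0).round(1),P.max(0).round(1))
o=(P[:,:2].min(0)+P[:,:2].max(0))/2; print('mid',o.round(1),'minus TCP',(o-z['s'][:2]).round(1))
E
python3 rodfit.py w7; python3 ringfit.py w7 469 -161 206 28
```

```text
7.55 [ 467.7 -157.5  190.7] [-0.61  1.54 -3.48]
[[1.0, 0.0, -0.0], [0.0, -1.0, 0.001], [-0.0, -0.001, -1.0]]
rod top face 637 [ 520.5 -162.2] [ 512.6 -170.   157. ] [ 528.1 -154.7  161.2]
mid [ 520.4 -162.3] minus TCP [52.7 -4.9]
medz 206.10584304825898 9316
circle [ 468.8 -158.6   27.8] fixedR [ 468.8 -158.6] minus TCP [ 1.1 -1.1] bbox [ 248  244  158  112 9313]
```

View pics/w7.png

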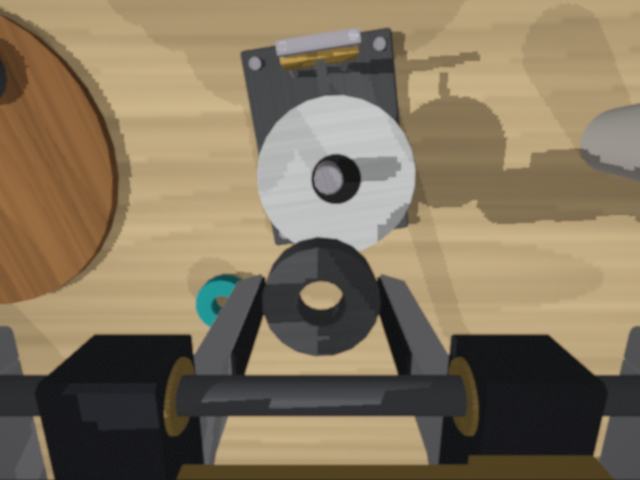

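The picture shows the ring held at (321,295) and the rod top at (328,178), clear of each other. In the same camera frame the rod is +51.6 mm in x and −3.7 mm in y from the ring. I'll move over it.

Emit:
send_rows(motion=[{"tx":20,"ty":1.7,"tz":0,"rx":0,"ry":0,"rz":0,"jaw":-1},{"tx":20,"ty":2,"tz":0,"rx":0,"ry":0,"rz":0,"jaw":-1},{"tx":11,"ty":0,"tz":6,"rx":0,"ry":0,"rz":0,"jaw":-1},{"tx":0,"ty":0,"tz":9,"rx":0,"ry":0,"rz":0,"jaw":-1},{"tx":0,"ty":0,"tz":0,"rx":0,"ry":0,"rz":0,"jaw":-1}])

```text
time_s: 8.22
position: [517.1, -161.8, 174.2]
eef_rot: [-3.141, 0.0, 0.006]
wrist_force: [-0.0, -0.2, -3.5]
opening: 55.8
```

Emit:
send_rows(motion=[{"tx":0,"ty":0,"tz":0,"rx":0,"ry":0,"rz":0,"jaw":-1},{"tx":0,"ty":0,"tz":0,"rx":0,"ry":0,"rz":0,"jaw":-1}])

```text
time_s: 8.48
position: [518.8, -162.7, 175.8]
eef_rot: [3.142, -0.001, 0.0]
wrist_force: [-0.1, 0.4, -2.9]
opening: 55.7
```

```bash
python3 look.py w8; python3 ringfit.py w8 520 -162 192 28
python3 - <<'E'
import cv2
a=cv2.imread('pics/w8.png')[220:370,230:410]; cv2.imwrite('pics/w8c.png',cv2.resize(a,None,fx=3,fy=3,interpolation=cv2.INTER_CUBIC))
E
```

```text
8.475 [ 518.8 -162.7  175.8] [-0.06  0.38 -2.9 ]
[[1.0, -0.001, 0.0], [-0.001, -1.0, -0.0], [0.0, 0.0, -1.0]]
medz 191.15754020030374 9248
circle [ 519.8 -163.4   27.8] fixedR [ 519.8 -163.4] minus TCP [ 1.  -0.8] bbox [ 238  245  159  111 9248]
```

View pics/w8c.png

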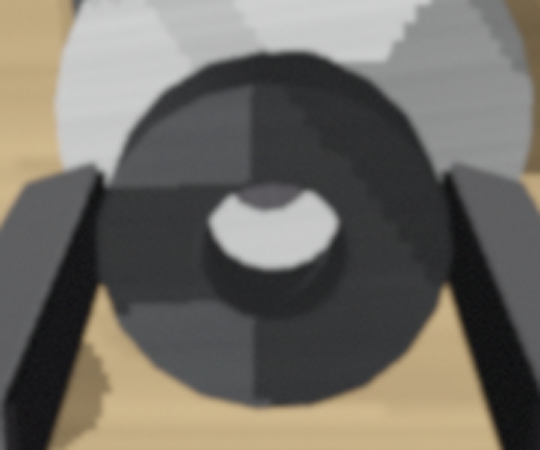

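The crop shows the rod in the hole, centred sideways at about 270 against 272. I'll apply the small correction and lower slowly.

Emit:
send_rows(motion=[{"tx":0.6,"ty":-0.8,"tz":4,"rx":0,"ry":0,"rz":0,"jaw":-1},{"tx":0,"ty":0,"tz":4,"rx":0,"ry":0,"rz":0,"jaw":-1},{"tx":0,"ty":0,"tz":2,"rx":0,"ry":0,"rz":0,"jaw":-1},{"tx":0,"ty":0,"tz":1,"rx":0,"ry":0,"rz":0,"jaw":-1},{"tx":0,"ty":0,"tz":0,"rx":0,"ry":0,"rz":0,"jaw":-1}])

```text
time_s: 9.15
position: [519.5, -161.7, 164.4]
eef_rot: [-3.142, 0.001, 0.0]
wrist_force: [-0.4, 0.3, -2.4]
opening: 55.8
```

Emit:
send_rows(motion=[{"tx":0,"ty":0,"tz":1,"rx":0,"ry":0,"rz":0,"jaw":-1},{"tx":0,"ty":0,"tz":1,"rx":0,"ry":0,"rz":0,"jaw":-1}])

```text
time_s: 9.4
position: [519.6, -161.7, 162.5]
eef_rot: [3.142, -0.001, 0.0]
wrist_force: [-0.6, 0.2, -3.0]
opening: 55.7
```

Emit:
send_rows(motion=[{"tx":0,"ty":0,"tz":1,"rx":0,"ry":0,"rz":0,"jaw":-1},{"tx":0,"ty":0,"tz":1,"rx":0,"ry":0,"rz":0,"jaw":-1}])

```text
time_s: 9.65
position: [519.6, -161.7, 160.4]
eef_rot: [-3.142, 0.001, -0.0]
wrist_force: [0.3, 0.5, -2.9]
opening: 55.8
```

Emit:
send_rows(motion=[{"tx":0,"ty":0,"tz":1.5,"rx":0,"ry":0,"rz":0,"jaw":-1},{"tx":0,"ty":0,"tz":1.5,"rx":0,"ry":0,"rz":0,"jaw":-1}])

```text
time_s: 9.9
position: [519.6, -161.7, 157.4]
eef_rot: [-3.142, 0.001, -0.0]
wrist_force: [-0.6, 0.2, -2.3]
opening: 55.6
```

Emit:
send_rows(motion=[{"tx":0,"ty":0,"tz":2,"rx":0,"ry":0,"rz":0,"jaw":-1},{"tx":0,"ty":0,"tz":2,"rx":0,"ry":0,"rz":0,"jaw":-1}])

```text
time_s: 10.15
position: [519.6, -161.7, 153.3]
eef_rot: [-3.142, 0.001, -0.0]
wrist_force: [0.5, -0.4, -2.4]
opening: 55.8
```

Emit:
send_rows(motion=[{"tx":0,"ty":0,"tz":4,"rx":0,"ry":0,"rz":0,"jaw":-1},{"tx":0,"ty":0,"tz":5,"rx":0,"ry":0,"rz":0,"jaw":-1},{"tx":0,"ty":0,"tz":5,"rx":0,"ry":0,"rz":0,"jaw":-1},{"tx":0,"ty":0,"tz":5,"rx":0,"ry":0,"rz":0,"jaw":-1},{"tx":0,"ty":0,"tz":4,"rx":0,"ry":0,"rz":0,"jaw":-1}])

```text
time_s: 10.78
position: [519.5, -161.7, 130.1]
eef_rot: [-3.142, 0.001, 0.0]
wrist_force: [-0.1, 1.4, -2.4]
opening: 55.8
```

Emit:
send_rows(motion=[{"tx":0,"ty":0,"tz":3,"rx":0,"ry":0,"rz":0,"jaw":-1},{"tx":0,"ty":0,"tz":2,"rx":0,"ry":0,"rz":0,"jaw":-1},{"tx":0,"ty":0,"tz":2,"rx":0,"ry":0,"rz":0,"jaw":-1},{"tx":0,"ty":0,"tz":2,"rx":0,"ry":0,"rz":0,"jaw":-1},{"tx":0,"ty":0,"tz":2,"rx":0,"ry":0,"rz":0,"jaw":-1}])

```text
time_s: 11.4
position: [519.7, -161.7, 119.5]
eef_rot: [3.142, -0.001, 0.0]
wrist_force: [-0.1, -0.1, -1.9]
opening: 55.8
```

Emit:
send_rows(motion=[{"tx":0,"ty":0,"tz":2,"rx":0,"ry":0,"rz":0,"jaw":-1},{"tx":0,"ty":0,"tz":2,"rx":0,"ry":0,"rz":0,"jaw":-1},{"tx":0,"ty":0,"tz":2,"rx":0,"ry":0,"rz":0,"jaw":-1},{"tx":0,"ty":0,"tz":1.5,"rx":0,"ry":0,"rz":0,"jaw":-1},{"tx":0,"ty":0,"tz":0,"rx":0,"ry":0,"rz":0,"jaw":-1}])

```text
time_s: 12.02
position: [519.7, -161.8, 112.0]
eef_rot: [3.142, -0.001, 0.0]
wrist_force: [-0.4, 0.7, -0.8]
opening: 55.9
```

Run:
```python
from h import *
F=[]
for k in range(6):
    s=bot.sense(); F.append(s['wrist_force']); eyes.camera_info('wrist'); im,d=eyes.grab_frame('wrist')
print(s['time_s'],s['position'].round(1),np.mean(F,0).round(2),np.std(F,0).round(2))
i=eyes.camera_info('wrist');C=cloud(i,d.astype(float));X,Y,Z=[C[...,k] for k in range(3)]
r=np.hypot(X-514.5,Y+167); m=(d>0)&(r<50)&(X>548)&(Z>90)&(Z<125); print('pan z',np.median(Z[m]),m.sum())
```

```text
12.275 [ 519.7 -161.8  112.1] [-0.22  0.34 -0.39] [0.27 0.47 0.53]
pan z 107.60746422540603 3491
```

Emit:
send_rows(motion=[{"tx":0,"ty":0,"tz":1,"rx":0,"ry":0,"rz":0,"jaw":-1},{"tx":0,"ty":0,"tz":0,"rx":0,"ry":0,"rz":0,"jaw":0.3},{"tx":0,"ty":0,"tz":0,"rx":0,"ry":0,"rz":0,"jaw":0.6},{"tx":0,"ty":0,"tz":0,"rx":0,"ry":0,"rz":0,"jaw":0.6}])

```text
time_s: 12.82
position: [519.7, -161.8, 111.0]
eef_rot: [3.142, -0.001, 0.0]
wrist_force: [0.1, -0.2, 0.4]
opening: 74.5
```

Emit:
send_rows(motion=[{"tx":0,"ty":0,"tz":-15,"rx":0,"ry":0,"rz":0,"jaw":0.6},{"tx":0,"ty":0,"tz":-30,"rx":0,"ry":0,"rz":0,"jaw":0.6},{"tx":0,"ty":0,"tz":-35,"rx":0,"ry":0,"rz":0,"jaw":0.8},{"tx":-15,"ty":0,"tz":-10,"rx":0,"ry":0,"rz":0,"jaw":1},{"tx":-35,"ty":0,"tz":0,"rx":0,"ry":0,"rz":0,"jaw":1}])

```text
time_s: 13.45
position: [469.6, -161.7, 201.8]
eef_rot: [3.141, 0.001, 0.004]
wrist_force: [-1.2, -0.4, 0.5]
opening: 93.3
```

```bash
python3 look.py w9
python3 - <<'E'
from h import *
z=np.load('w9.npz'); i=eyes.camera_info('wrist'); i['T']=z['T']; C=cloud(i,z['d'].astype(float)); d=z['d'];X,Y,Z=[C[...,k] for k in range(3)]
r=np.hypot(X-514.5,Y+167); m=(d>0)&(r<50)&(r>35)&(X>540)&(Z>80)&(Z<120); print('pan z',np.median(Z[m]),m.sum())
m=(d>0)&(np.hypot(X-520,Y+162)<26)&(np.hypot(X-520,Y+162)>14)&(Z>120)&(Z<140);print('ring top',np.median(Z[m]),m.sum())
E
```

```text
13.45 [ 469.6 -161.7  201.8] [-1.19 -0.4   0.46]
[[1.0, 0.0, 0.002], [0.0, -1.0, -0.001], [0.002, 0.001, -1.0]]
pan z 107.61910972379945 2590
ring top 127.62651876860131 3530
```

View pics/w9.png

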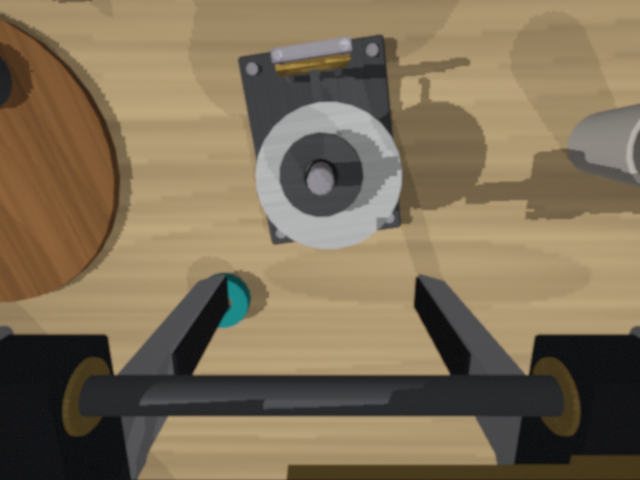

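The first ring is on: the pan sank from about 117 to 107.6, and the picture shows the ring round the rod at (320,175). The pointer is now at about 105, still above the opening, so one more ring is needed.

Emit:
send_rows(motion=[{"tx":18,"ty":-44,"tz":0,"rx":0,"ry":0,"rz":0,"jaw":1},{"tx":18,"ty":-44,"tz":0,"rx":0,"ry":0,"rz":0,"jaw":1},{"tx":18,"ty":-44,"tz":10,"rx":0,"ry":0,"rz":0,"jaw":1},{"tx":18,"ty":-44,"tz":20,"rx":0,"ry":0,"rz":0,"jaw":1},{"tx":18,"ty":-44,"tz":25,"rx":0,"ry":0,"rz":0,"jaw":1}])

```text
time_s: 14.12
position: [559.3, 59.1, 145.5]
eef_rot: [3.141, -0.002, -0.0]
wrist_force: [0.8, -0.8, 0.6]
opening: 93.8
```

Emit:
send_rows(motion=[{"tx":18,"ty":-43,"tz":30,"rx":0,"ry":0,"rz":0,"jaw":1},{"tx":17,"ty":-42,"tz":35,"rx":0,"ry":0,"rz":0,"jaw":1},{"tx":0,"ty":0,"tz":10,"rx":0,"ry":0,"rz":0,"jaw":1},{"tx":0,"ty":0,"tz":0,"rx":0,"ry":0,"rz":0,"jaw":1},{"tx":0,"ty":0,"tz":0,"rx":0,"ry":0,"rz":0,"jaw":1}])

```text
time_s: 14.75
position: [594.9, 141.1, 72.0]
eef_rot: [3.141, -0.005, 0.001]
wrist_force: [0.2, -0.3, 1.1]
opening: 93.7
```

```bash
python3 look.py w10; python3 ringfit.py w10 595 143 32 28
```

```text
14.75 [594.9 141.1  72. ] [ 0.24 -0.33  1.1 ]
[[1.0, -0.003, 0.001], [-0.003, -1.0, -0.001], [0.001, 0.001, -1.0]]
medz 30.922596181398347 5275
circle [596.7 142.2  27.3] fixedR [596.7 142.2] minus TCP [1.8 1.1] bbox [ 272  217   91   88 5275]
```

Emit:
send_rows(motion=[{"tx":0.8,"ty":-1.8,"tz":25,"rx":0,"ry":0,"rz":0,"jaw":1},{"tx":0,"ty":0,"tz":20,"rx":0,"ry":0,"rz":0,"jaw":1},{"tx":0,"ty":0,"tz":10,"rx":0,"ry":0,"rz":0,"jaw":1},{"tx":0,"ty":0,"tz":0,"rx":0,"ry":0,"rz":0,"jaw":1},{"tx":0,"ty":0,"tz":0,"rx":0,"ry":0,"rz":0,"jaw":1}])

```text
time_s: 15.42
position: [596.0, 145.0, 16.5]
eef_rot: [-3.141, 0.001, -0.002]
wrist_force: [-0.5, -1.2, 0.2]
opening: 93.8
```

```bash
python3 look.py w11; python3 ringfit.py w11 596.7 142.2 32 28
```

```text
15.425 [596.  145.   16.5] [-0.53 -1.17  0.18]
[[1.0, -0.001, 0.001], [-0.001, -1.0, 0.0], [0.001, -0.0, -1.0]]
medz 30.963308351359757 8692
circle [596.8 142.2  27.3] fixedR [596.6 142.2] minus TCP [ 0.6 -2.8] bbox [ 266  245  118  111 8692]
```

Emit:
send_rows(motion=[{"tx":0,"ty":1.8,"tz":1,"rx":0,"ry":0,"rz":0,"jaw":1},{"tx":0,"ty":0,"tz":0,"rx":0,"ry":0,"rz":0,"jaw":-1},{"tx":0,"ty":0,"tz":0,"rx":0,"ry":0,"rz":0,"jaw":-1},{"tx":0,"ty":0,"tz":0,"rx":0,"ry":0,"rz":0,"jaw":-1},{"tx":0,"ty":0,"tz":0,"rx":0,"ry":0,"rz":0,"jaw":-1}], squeeze=40)

```text
time_s: 16.1
position: [595.5, 143.3, 15.0]
eef_rot: [-3.142, 0.001, -0.0]
wrist_force: [1.2, -1.5, 0.1]
opening: 56.9
```

Emit:
send_rows(motion=[{"tx":0,"ty":0,"tz":0,"rx":0,"ry":0,"rz":0,"jaw":-1}])

```text
time_s: 16.23
position: [595.5, 143.2, 15.0]
eef_rot: [3.142, -0.0, 0.0]
wrist_force: [-0.2, -0.5, 0.3]
opening: 55.5
```

Emit:
send_rows(motion=[{"tx":0,"ty":0,"tz":-15,"rx":0,"ry":0,"rz":0,"jaw":-1},{"tx":0,"ty":0,"tz":-45,"rx":0,"ry":0,"rz":0,"jaw":-1},{"tx":0,"ty":0,"tz":-45,"rx":0,"ry":0,"rz":0,"jaw":-1},{"tx":-10,"ty":20,"tz":-45,"rx":0,"ry":0,"rz":0,"jaw":-1},{"tx":-18,"ty":42,"tz":-27,"rx":0,"ry":0,"rz":0,"jaw":-1}])

```text
time_s: 16.85
position: [568.4, 83.0, 194.9]
eef_rot: [-3.14, -0.005, -0.007]
wrist_force: [-0.0, -1.3, -2.9]
opening: 56.1
```

Emit:
send_rows(motion=[{"tx":-18,"ty":45,"tz":0,"rx":0,"ry":0,"rz":0,"jaw":-1},{"tx":-18,"ty":45,"tz":0,"rx":0,"ry":0,"rz":0,"jaw":-1},{"tx":-18,"ty":45,"tz":0,"rx":0,"ry":0,"rz":0,"jaw":-1},{"tx":-18,"ty":45,"tz":0,"rx":0,"ry":0,"rz":0,"jaw":-1},{"tx":-17,"ty":40,"tz":0,"rx":0,"ry":0,"rz":0,"jaw":-1}])

```text
time_s: 17.48
position: [477.2, -140.4, 192.7]
eef_rot: [3.141, -0.002, 0.001]
wrist_force: [0.9, -0.2, -3.0]
opening: 56.0
```

Emit:
send_rows(motion=[{"tx":-8,"ty":21,"tz":0,"rx":0,"ry":0,"rz":0,"jaw":-1},{"tx":0,"ty":0,"tz":0,"rx":0,"ry":0,"rz":0,"jaw":-1},{"tx":0,"ty":0,"tz":0,"rx":0,"ry":0,"rz":0,"jaw":-1}])

```text
time_s: 17.85
position: [470.8, -158.5, 192.3]
eef_rot: [-3.141, -0.001, -0.001]
wrist_force: [-0.2, 0.1, -3.5]
opening: 55.8
```

```bash
python3 look.py w12; python3 rodfit.py w12; python3 ringfit.py w12 471 -161 206 28
```

```text
17.85 [ 470.8 -158.5  192.3] [-0.17  0.13 -3.48]
[[1.0, 0.001, 0.001], [0.001, -1.0, 0.001], [0.001, -0.001, -1.0]]
rod top face 621 [ 520.5 -162.2] [ 512.7 -170.1  157. ] [ 527.8 -154.6  161. ]
mid [ 520.3 -162.3] minus TCP [49.5 -3.8]
medz 208.2105318538917 9545
circle [ 472.1 -159.5   27.9] fixedR [ 472.1 -159.5] minus TCP [ 1.4 -1. ] bbox [ 247  243  155  114 9544]
```

Emit:
send_rows(motion=[{"tx":19,"ty":1.2,"tz":0,"rx":0,"ry":0,"rz":0,"jaw":-1},{"tx":19,"ty":1.5,"tz":0,"rx":0,"ry":0,"rz":0,"jaw":-1},{"tx":10.4,"ty":0.5,"tz":6,"rx":0,"ry":0,"rz":0,"jaw":-1},{"tx":0,"ty":0,"tz":10,"rx":0,"ry":0,"rz":0,"jaw":-1},{"tx":0,"ty":0,"tz":0,"rx":0,"ry":0,"rz":0,"jaw":-1}])

```text
time_s: 18.52
position: [516.9, -162.3, 174.6]
eef_rot: [-3.141, 0.0, 0.006]
wrist_force: [-0.4, -1.0, -3.0]
opening: 55.7
```

Emit:
send_rows(motion=[{"tx":0,"ty":0,"tz":0,"rx":0,"ry":0,"rz":0,"jaw":-1},{"tx":0,"ty":0,"tz":0,"rx":0,"ry":0,"rz":0,"jaw":-1},{"tx":0,"ty":0,"tz":0,"rx":0,"ry":0,"rz":0,"jaw":-1}])

```text
time_s: 18.9
position: [518.8, -163.1, 176.3]
eef_rot: [3.141, -0.001, 0.001]
wrist_force: [-0.2, 0.6, -2.9]
opening: 55.9
```

```bash
python3 look.py w13; python3 ringfit.py w13 520 -162 192 28
```

```text
18.9 [ 518.8 -163.1  176.3] [-0.16  0.62 -2.87]
[[1.0, -0.001, 0.001], [-0.001, -1.0, -0.0], [0.001, 0.0, -1.0]]
medz 192.22866181353538 9399
circle [ 520.1 -163.8   27.9] fixedR [ 520.1 -163.8] minus TCP [ 1.3 -0.7] bbox [ 238  244  158  113 9398]
```

Emit:
send_rows(motion=[{"tx":0.3,"ty":-1.3,"tz":4,"rx":0,"ry":0,"rz":0,"jaw":-1},{"tx":0,"ty":0,"tz":4,"rx":0,"ry":0,"rz":0,"jaw":-1},{"tx":0,"ty":0,"tz":2,"rx":0,"ry":0,"rz":0,"jaw":-1},{"tx":0,"ty":0,"tz":1,"rx":0,"ry":0,"rz":0,"jaw":-1},{"tx":0,"ty":0,"tz":0,"rx":0,"ry":0,"rz":0,"jaw":-1}])

```text
time_s: 19.58
position: [519.0, -161.7, 164.9]
eef_rot: [-3.142, 0.001, 0.0]
wrist_force: [-0.5, -0.6, -3.2]
opening: 55.8
```

Emit:
send_rows(motion=[{"tx":0,"ty":0,"tz":1,"rx":0,"ry":0,"rz":0,"jaw":-1},{"tx":0,"ty":0,"tz":1,"rx":0,"ry":0,"rz":0,"jaw":-1},{"tx":0,"ty":0,"tz":1,"rx":0,"ry":0,"rz":0,"jaw":-1}])

```text
time_s: 19.95
position: [519.1, -161.6, 162.0]
eef_rot: [3.142, -0.001, 0.0]
wrist_force: [-0.4, -0.1, -3.2]
opening: 55.7
```

Emit:
send_rows(motion=[{"tx":0,"ty":0,"tz":1,"rx":0,"ry":0,"rz":0,"jaw":-1},{"tx":0,"ty":0,"tz":1,"rx":0,"ry":0,"rz":0,"jaw":-1},{"tx":0,"ty":0,"tz":1,"rx":0,"ry":0,"rz":0,"jaw":-1}])

```text
time_s: 20.32
position: [519.1, -161.6, 158.9]
eef_rot: [3.142, -0.001, 0.0]
wrist_force: [-0.6, 0.4, -2.8]
opening: 55.9
```

Emit:
send_rows(motion=[{"tx":0,"ty":0,"tz":2,"rx":0,"ry":0,"rz":0,"jaw":-1},{"tx":0,"ty":0,"tz":3,"rx":0,"ry":0,"rz":0,"jaw":-1},{"tx":0,"ty":0,"tz":5,"rx":0,"ry":0,"rz":0,"jaw":-1},{"tx":0,"ty":0,"tz":5,"rx":0,"ry":0,"rz":0,"jaw":-1},{"tx":0,"ty":0,"tz":5,"rx":0,"ry":0,"rz":0,"jaw":-1}])

```text
time_s: 20.95
position: [519.0, -161.6, 138.5]
eef_rot: [-3.141, 0.001, 0.0]
wrist_force: [-0.1, 0.7, -3.8]
opening: 56.0
```

Emit:
send_rows(motion=[{"tx":0,"ty":0,"tz":3,"rx":0,"ry":0,"rz":0,"jaw":-1},{"tx":0,"ty":0,"tz":2,"rx":0,"ry":0,"rz":0,"jaw":-1},{"tx":0,"ty":0,"tz":2,"rx":0,"ry":0,"rz":0,"jaw":-1},{"tx":0,"ty":0,"tz":1.5,"rx":0,"ry":0,"rz":0,"jaw":-1},{"tx":0,"ty":0,"tz":1.5,"rx":0,"ry":0,"rz":0,"jaw":-1}])

```text
time_s: 21.58
position: [519.2, -161.6, 129.0]
eef_rot: [3.142, -0.001, 0.0]
wrist_force: [-0.9, 0.2, -2.4]
opening: 55.9
```

Emit:
send_rows(motion=[{"tx":0,"ty":0,"tz":1.5,"rx":0,"ry":0,"rz":0,"jaw":-1},{"tx":0,"ty":0,"tz":1.5,"rx":0,"ry":0,"rz":0,"jaw":-1},{"tx":0,"ty":0,"tz":1.5,"rx":0,"ry":0,"rz":0,"jaw":-1}])

```text
time_s: 21.95
position: [519.2, -161.7, 124.5]
eef_rot: [3.142, -0.001, 0.0]
wrist_force: [-0.1, -0.2, -0.8]
opening: 55.9
```

Emit:
send_rows(motion=[{"tx":0,"ty":0,"tz":1.5,"rx":0,"ry":0,"rz":0,"jaw":-1},{"tx":0,"ty":0,"tz":1,"rx":0,"ry":0,"rz":0,"jaw":-1},{"tx":0,"ty":0,"tz":0,"rx":0,"ry":0,"rz":0,"jaw":-1}])

```text
time_s: 22.32
position: [519.2, -161.7, 122.0]
eef_rot: [3.142, -0.001, 0.0]
wrist_force: [0.2, 0.6, -0.5]
opening: 55.9
```

Run:
```python
from h import *
F=[]
for k in range(6):
    s=bot.sense(); F.append(s['wrist_force']); im,d=eyes.grab_frame('wrist')
print(s['time_s'],s['position'].round(1),np.mean(F,0).round(2),np.std(F,0).round(2))
i=eyes.camera_info('wrist');C=cloud(i,d.astype(float));X,Y,Z=[C[...,k] for k in range(3)]
r=np.hypot(X-514.5,Y+167); m=(d>0)&(r<50)&(X>548)&(Z>80)&(Z<115); print('pan z',np.median(Z[m]),m.sum())
```

```text
22.575 [ 519.1 -161.6  122.1] [-0.15 -0.07 -0.39] [0.47 0.51 0.55]
pan z 98.1539777678596 2911
```

Nearly all the weight is on the pan. I'll go down 1 mm more and release.

Emit:
send_rows(motion=[{"tx":0,"ty":0,"tz":1,"rx":0,"ry":0,"rz":0,"jaw":-1},{"tx":0,"ty":0,"tz":0,"rx":0,"ry":0,"rz":0,"jaw":0.3},{"tx":0,"ty":0,"tz":0,"rx":0,"ry":0,"rz":0,"jaw":0.6},{"tx":0,"ty":0,"tz":0,"rx":0,"ry":0,"rz":0,"jaw":0.6}])

```text
time_s: 23.12
position: [519.2, -161.6, 121.0]
eef_rot: [3.142, -0.001, 0.0]
wrist_force: [0.4, 0.1, -1.0]
opening: 74.7
```

Emit:
send_rows(motion=[{"tx":0,"ty":0,"tz":-15,"rx":0,"ry":0,"rz":0,"jaw":0.6},{"tx":0,"ty":0,"tz":-30,"rx":0,"ry":0,"rz":0,"jaw":0.6},{"tx":0,"ty":0,"tz":-40,"rx":0,"ry":0,"rz":0,"jaw":0.8},{"tx":20,"ty":0,"tz":-35,"rx":0,"ry":0,"rz":0,"jaw":1},{"tx":40,"ty":0,"tz":0,"rx":0,"ry":0,"rz":0,"jaw":1}])

```text
time_s: 23.75
position: [580.9, -162.8, 246.1]
eef_rot: [3.14, -0.003, 0.011]
wrist_force: [0.7, -0.3, 0.1]
opening: 93.7
```

Emit:
send_rows(motion=[{"tx":40,"ty":0,"tz":0,"rx":0,"ry":-8,"rz":0,"jaw":1},{"tx":0,"ty":0,"tz":0,"rx":0,"ry":-10,"rz":0,"jaw":1},{"tx":0,"ty":0,"tz":0,"rx":0,"ry":-10,"rz":0,"jaw":1},{"tx":0,"ty":0,"tz":0,"rx":0,"ry":0,"rz":0,"jaw":1}])

```text
time_s: 24.25
position: [619.6, -160.3, 234.3]
eef_rot: [-3.044, -0.003, 0.773]
wrist_force: [-0.4, 0.9, -1.1]
opening: 93.7
```

```bash
python3 look.py w14
python3 - <<'E'
from h import *
z=np.load('w14.npz'); i=eyes.camera_info('wrist'); i['T']=z['T']; C=cloud(i,z['d'].astype(float)); d=z['d'];X,Y,Z=[C[...,k] for k in range(3)]
r=np.hypot(X-514.5,Y+167); m=(d>0)&(r<51)&(r>40)&(X>535)&(Z>75)&(Z<120); print('pan z',np.median(Z[m]),m.sum())
m=(d>0)&(np.hypot(X-520,Y+162)<26)&(np.hypot(X-520,Y+162)>14)&(Z>128)&(Z<150);print('ring top',np.median(Z[m]),m.sum())
im=z['im']; b=(d>0)&(abs(X-594)<10)&(abs(Y+156)<20)&(im[...,2]>im[...,0].astype(int)*1.6)&(Z>60)&(Z<112)
v,u=np.nonzero(b); print('brass z',Z[b].min(),Z[b].max(),u.min(),u.max(),v.min(),v.max())
for uu in (int(np.median(u))-4,int(np.median(u)),int(np.median(u))+4): print(uu,[(vv,*C[vv,uu].round().astype(int).tolist()) for vv in range(v.min(),v.max()+28,2)])
c=im[v.min()-15:v.max()+90,u.min()-60:u.max()+60]; cv2.imwrite('pics/w14c.png',cv2.resize(c,None,fx=3.5,fy=3.5,interpolation=cv2.INTER_CUBIC)[:600,:800])
E
```

```text
24.25 [ 619.6 -160.3  234.3] [-0.37  0.9  -1.12]
[[0.879, 0.002, -0.477], [0.002, -1.0, 0.001], [-0.477, -0.002, -0.879]]
pan z 96.86609774942201 1081
ring top 136.81721772594634 1153
brass z 76.03168600956906 105.52767604521907 293 337 161 186
311 [(161, 558, -151, 15), (163, 595, -153, 77), (165, 594, -153, 79), (167, 594, -153, 82), (169, 593, -153, 83), (171, 592, -153, 84), (173, 555, -152, 32), (175, 554, -152, 34), (177, 594, -153, 96), (179, 594, -153, 99), (181, 595, -154, 102), (183, 594, -154, 104), (185, 600, -154, 116), (187, 601, -154, 119), (189, 601, -154, 122), (191, 600, -154, 122), (193, 596, -154, 120), (195, 595, -154, 121), (197, 593, -154, 120), (199, 543, -152, 59), (201, 540, -152, 58), (203, 565, -153, 93), (205, 565, -153, 96), (207, 564, -153, 97), (209, 562, -153, 98), (211, 560, -153, 97), (213, 557, -153, 97)]
315 [(161, 558, -155, 14), (163, 595, -156, 77), (165, 596, -156, 81), (167, 595, -156, 83), (169, 594, -156, 84), (171, 555, -156, 29), (173, 556, -156, 33), (175, 556, -156, 36), (177, 594, -157, 96), (179, 594, -157, 99), (181, 595, -157, 103),
[... 268 characters left out ...]
7), (207, 565, -156, 98), (209, 561, -156, 96), (211, 560, -156, 98), (213, 557, -156, 97)]
319 [(161, 558, -159, 14), (163, 596, -160, 78), (165, 595, -160, 80), (167, 772, -161, 354), (169, 593, -160, 83), (171, 557, -160, 32), (173, 557, -160, 35), (175, 557, -160, 38), (177, 596, -160, 98), (179, 595, -160, 100), (181, 595, -160, 103), (183, 594, -160, 104), (185, 601, -160, 116), (187, 602, -160, 120), (189, 601, -160, 121), (191, 599, -160, 121), (193, 597, -160, 121), (195, 594, -160, 120), (197, 573, -160, 94), (199, 571, -160, 95), (201, 568, -160, 94), (203, 567, -160, 96), (205, 566, -160, 97), (207, 564, -160, 97), (209, 562, -160, 97), (211, 559, -160, 97), (213, 557, -160, 97)]
```

View pics/w14c.png

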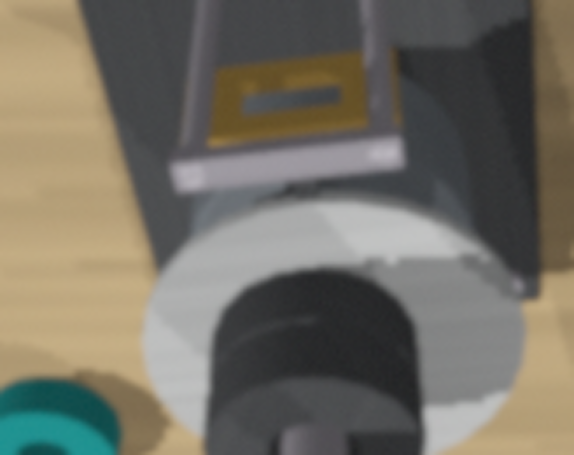

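The crop shows both rings stacked flat on the pan and the brass opening at about (290,98). The stack is 136.8 − 96.9 = 40 mm high. The pointer is at about 93 and the opening spans about 84–98, so it is inside. I'll check the spares and bystanders once, then hand in.

Run:
```python
from h import *
z0=np.load('top.npz'); im,d=eyes.grab_frame('top'); i=eyes.camera_info('top'); C=cloud(i,d.astype(float)); 
m=(d>0)&(im.max(2)<75)&(C[...,2]>20)&(C[...,2]<45)&(C[...,0]>380)&(C[...,0]<720)&(C[...,1]>60)&(C[...,1]<350)
n,l,st,ce=cv2.connectedComponentsWithStats(m.astype(np.uint8))
for k in range(1,n):
    if st[k,4]>100: P=C[l==k]; print('spare',P.mean(0).round(1),np.median(P[:,2]).round(1))
for n_,(u,v) in dict(jar=(142,258),beaker=(489,245),trim=(297,159)).items():
    a=np.abs(im[v-25:v+25,u-25:u+25].astype(int)-z0['im'][v-25:v+25,u-25:u+25]).max(2); print(n_,(a>40).sum())
ticket.finish_job(); print(bot.sense()['time_s'])
```

```text
spare [557.4 247.8  32.6] 33.3
spare [438.8 215.9  32.9] 33.1
jar 0
beaker 0
trim 0
the job is handed in; nothing more can be done
the job is handed in; nothing more can be done
```

I threaded two iron rings over the guide rod, one at a time, and the pointer now sits inside the brass gauge window. I handed the job in at about 24 s.

Each ring was lined up with the rod using the wrist camera, then lowered slowly while I watched the wrist force. I saw no sideways load or contact with the rod. Each ring was released once the wrist force was close to zero.

Last checks:
- **Pan and rings:** the pan's top face went from about 117 mm to 107.6 mm, then 96.9 mm. The top of the stack is 40 mm above the pan, so both rings lie flat on it.
- **Pointer:** it is about 93 mm above the table, worked out as 4 mm below the pan's top face. I measured the opening at about 84–98 mm, the same as before loading, so there are several millimetres to spare. The cross-bar hid the pointer in that last view, so I did not see the tip directly.
- **Spares and bystanders:** the two spare rings lie flat on the bat where they were. The top-camera picture showed no change at the jar, beaker or trimming tool.
- **Robot:** it was raised clear of everything at hand-in.

Depth heights read about 1 mm low throughout. My first batch of moves was refused because of its format, before anything had moved. No final check failed.

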